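Load a piston through the spring flap of a gudgeon-pin press

ROBOT

A 6-joint arm with a two-finger parallel gripper is mounted at the origin on the work surface. World frame = base frame: x ahead of the robot, y to its left, z up, the work surface at z = 0. Lengths are in m, angles in rad, forces in N, time in s.
With the tool pointing down it reaches from about 0.25 to 0.725 m from the base axis. Payload 4 kg.
Tool frame: the origin (TCP) lies midway between the tips of the shut fingers; the grasp point (between the pads) lies 19 mm behind it; z points along the fingers, y is the line along which they close (so a half turn about z gives the same grasp; the last joint's range is limited). The gripper opens to 85 mm and grips with 20 to 120 N. Pads are 22 mm wide; open, the fingers measure 114 mm over their backs; the gripper's body (76 mm by 85 mm) begins 54 mm behind the grasp point. The pads swing forward as they close: fully open they stand 13 mm farther back than shut.
Start: joints at [0, 0.241, 0.005, 1.335, 0, 1.571], TCP at [0.5, -0, 0.207] pointing down, gripper open.
Joint ranges: [-2.72, 2.72], [-1.05, 1.87], [-1.09, 1.28], [-1.99, 2.15], [-1.42, 1.44], [-3.14, 3.14]. Speed limits (rad/s): [2.79, 2.79, 3.14, 3.14, 3.14, 3.14].

INTERFACE

Orientations are given as a unit quaternion [x, y, z, w].
In Python, from station import state, capture, get_calibration, r gives the robot as it stands. The module is installed in compiled form; this text tells all that it offers.
- The arm moves only by the shell command python3 -m creep 'ROWS' [FORCE]. ROWS is JSON, a list of rows, each an object of numbers: "claw": the gripper's target within -1 to 1 (shut at 1, half-way at 0, fully open at -1); "tx", "ty", "tz": the shift along the tool's x, y, z in m; "wx", "wy", "wz": the turn, a rotation vector about the tool's x, y, z in rad. A call has 1 to 10 rows; each row shifts and turns the commanded pose from where the row before left it, along the tool's axes as they then stand; what a row does not reach is not made up. A row lasts 1/12 s, in which the tool goes at most 41.7 mm and 7.16 degrees, less where a joint would pass 70% of its speed; a pose out of reach is approached as far as the arm can. A call is refused whole if a number of a shift passes 0.0417 or a number of a turn 0.125, either way. A call with a gripper value outside its range is refused whole. The fingers move at their own pace and stop on an object; FORCE is the grip in N (left out, the last holds). Time passes only in rows, so rows that do not move let the fingers close. It gives the time, the measured TCP pose, the force, the opening and the grip force at its end, in the units of the state.
- state(): the state, without advancing time (a new reading comes with each control period).
- capture(name): name is "scene" or "side" or "wrist"; returns (picture, depth): 400x640x3 uint8, blue, green, red; 400x640 float32, m along the optical axis (not along the pixel's ray), 0 where there is no reading.
- get_calibration(name): a dict with "mtx" (3x3 intrinsics, pixels), "R" (3x3) and "t" (3): a world point X has camera coordinates R X + t; the wrist camera has in their place "hand_eye" (4x4, takes a point from camera to tool coordinates, whose origin is the TCP and whose axes are the flange's). Camera axes: x right, y down, z forward; pixel columns grow to the right and rows downward; lengths in m; the calibration is good to about 2 mm. A picture is of the moment at which its call begins: read the wrist's pose just before it. get_calibration takes no time and is no camera call.
- r.hand_in(): hands the job in; it is judged then, once.
The state is a dict: "clock": time; "joints": joint angles; "qvel": joint speeds; "effort": joint torques, N m; "position": TCP position; "eef_rot": TCP orientation; "ft_force": force on the tool from outside, world axes, zero at the start; "ft_torque": the same for the moment, N m; "width": finger opening in m; "finger_force": force on a finger pad.
Only numpy, scipy, OpenCV 4.12 (cv2) and the standard library are available. Lean on these libraries where they do the work, as an engineer would, in place of code of your own. Each camera call takes 0.05 s, during which the arm holds its last target. There are 200 camera calls.

TASK

Load the small piston, the smallest of the three standing crown-down on the rubber mat, into the pin press: set it on the loading apron, push it through the spring-hinged flap, which it holds aside as it passes, and on under the hold-down lips until it sits firmly home against the backstop. Press only until you feel it seat firmly (a push of 5 to 10 N, never 20), then let go of it so that it stays home with the flap swung shut behind it. Leave the two bigger pistons where they stand.

Things in the scene. Friction and masses are not known exactly. Their poses are not given: they have to be found in the camera images.
- piston_center (a point): Centre of the small bare piston to load: on its axis, 29 mm above its underside, z up. Stands crown-down on a 3 mm mat; diameter 62, height 58 mm, 0.2 kg. Lowest 22 mm: round ring belt. Above it, skirt panels at its +x, -x (60 mm apart, 14 mm wide flats, 22 to 58 mm up) and pin-boss flats at its +y, -y (44 apart, 42 wide, 22 to 54 up): grip across either pair. Half a turn about z is the same.
- mouth (a point): Mouth of the press's lane: on the lane floor (12 mm above the table), mid-way between the rails, at the shut flap. x points along the lane into the press, y left, z up. Rails 25 mm high, 33 mm either side (2 mm play). Home, the piston's axis is on the mid-line 88 to 124 mm past the mouth: the head with the backstop is clamped anywhere there and its place is not measured; it must be felt.
- lips (a point): In the slot between the hold-down lips on the rails: mid-line, 67 mm past the mouth, 29 mm above the lane floor; axes as the mouth's. Lips run 2 to 146 mm past the mouth, 25.5 to 29 mm up, slot 50 mm wide: the belt goes under (3.5 mm play up), skirt and bosses in the slot (piston x or -x along the lane within 0.15 rad). No entry from above. Fingertips 31 mm above the floor clear lips and flap.
- apron (a point): Middle of the open loading apron, 48 mm before the mouth, at lane-floor height; axes as the mouth's. A piston set here is clear of the flap. The apron ends 88 mm before the mouth; guides 25 mm high flare out on its last 48. A piston pressed hard on the floor drags and tips: ride lightly. Beside home, ram (right) and anvil (left) uprights 74 mm from the mid-line, 68 high; the ram reaches 200 right.
- flap (a joint): Flap angle, rad: 0 shut, some 1.2 to 1.4 while a piston passes. Steel plate 58 mm long across the mouth, 2.5 to 22 mm above the lane floor; upright hinge on the left, 38 mm from the mid-line; swings only inward, along the lane. Torsion spring 0.04 N m shut to 0.11 open (1 to 5 N at the piston); shuts by itself once the piston's axis is 86 mm past the mouth.
- backstop (a joint): How far the sprung V-shaped backstop pad at the lane's end is pressed in, m: 0 free, 0.003 fully in, on solid metal (piston home). The spring is feeble, under 0.4 N, and does not push the standing piston back.
- big1_center (a point): A bigger piston on the mat (diameter 78, height 68 mm); point on its axis half-way up. Leave it alone.
- big2_center (a point): The other bigger piston on the mat (diameter 78, height 68 mm); point on its axis half-way up. Leave it alone.
Not all that is in view belongs to the job. Leave any green look-alike of the part that bears piston_center alone.

How it is judged:
On the way, in this order (a step that is already met when the one before it is completed fails the run):
1. the piston, standing in the mouth of the lane, holds the flap open by more than 0.6 rad (value of joint flap above 0.6 rad and x of piston_center in the frame of mouth between -0.01 and 0.075 m and z of piston_center in the frame of mouth below 0.034 m), for 0.1 s.
2. the piston is pressed home: more than 3 N on the backstop pad, pressed in over 2 mm of its 3 mm (contact force between piston and backstop above 3 N and value of joint backstop above 0.002 m), for 0.1 s.
At the end, for the whole second after the job is handed in: Small piston released, at rest, upright (0.06 rad) on the lane floor, 80 to 130 mm past the mouth, within 4 mm of the mid-line and 0.2 rad of the lane's direction, holding the backstop pad in by over 1.5 of its 3 mm, with the flap shut behind it (under 0.08 rad) (value of joint backstop above 0.0015 m and value of joint flap below 0.08 rad and x of piston_center in the frame of mouth between 0.08 and 0.13 m and y of piston_center in the frame of mouth between -0.004 and 0.004 m and z of piston_center in the frame of mouth below 0.032 m and angle between piston_center's own z axis and vertical below 0.06 rad and angle between the x axis of piston_center and the x axis of mouth, either way round below 0.2 rad and linear speed of piston below 0.01 m/s); the robot touches nothing.
It fails at once if the piston is rammed: more than 20 N against the backstop (contact force between piston and backstop above 20 N).
It fails at once if the flap is forced: more than 25 N on it (contact force between anything else and flap above 25 N).
It fails at once if a bigger piston is moved by more than 20 mm (distance of any of big1_center, big2_center from where it was at the start of the episode above 0.02 m).
It also fails if it takes over 51 s, if anything falls off the work surface, if the arm or the gripper's body presses on something with over 40 N, if the wrist force passes 120 N, or if a joint passes its speed limit or range.

## Working session

There is one attempt and no reset: what is moved stays moved. The work goes in short steps, Python scripts to look and compute and a shell command to move; the robot and the scene stay as the last step left them, time stands still between calls to the robot, and variables do not carry over. Pictures are saved under pics/ and viewed, at most 10 in all, crops included, and the job is handed in when it is done.

```bash
mkdir -p pics
cat > h.py <<'E'
import numpy as np, cv2
from station import state, capture, get_calibration, r
from scipy.spatial.transform import Rotation as Ro
def cam(n):
    c=get_calibration(n); K=np.array(c["mtx"])
    if "R" in c: return K,np.array(c["R"]),np.array(c["t"]).ravel()
    s=state(); H=np.array(c["hand_eye"]); T=np.eye(4)
    T[:3,:3]=Ro.from_quat(s["eef_rot"]).as_matrix(); T[:3,3]=s["position"]
    W=np.linalg.inv(T@H); return K,W[:3,:3],W[:3,3]
def ray(C,uv,z):
    K,R,t=C; d=R.T@np.linalg.solve(K,np.array([uv[0],uv[1],1.])); o=-R.T@t
    return o+d*(z-o[2])/d[2]
def cloud(C,D):
    K,R,t=C; v,u=np.indices(D.shape); P=np.stack([(u-K[0,2])/K[0,0]*D,(v-K[1,2])/K[1,1]*D,D],-1)
    return (P-t)@R
def proj(C,X):
    K,R,t=C; p=K@(R@np.array(X)+t); return p[:2]/p[2]
E
python3 - <<'E'
from h import *
s=state(); print({k:np.round(v,3) for k,v in s.items()})
for n in("scene","side","wrist"):
    C=cam(n); I,D=capture(n); cv2.imwrite(f"pics/{n}0.png",I); np.savez(f"{n}0.npz",I=I,D=D,K=C[0],R=C[1],t=C[2])
    print(n,np.round(-C[1].T@C[2],3),np.round(C[1][2],2))
E
```

```text
{'clock': np.float64(0.0), 'joints': array([-0.   ,  0.241,  0.004,  1.335,  0.   ,  1.571]), 'qvel': array([ 0.001,  0.002,  0.   , -0.001,  0.001,  0.001]), 'effort': array([ 1.0000e-03, -3.7232e+01,  2.5241e+01,  1.7000e-02,  0.0000e+00,
        0.0000e+00]), 'position': array([0.499, 0.   , 0.206]), 'eef_rot': array([ 0.707,  0.707, -0.001, -0.001]), 'ft_force': array([ 0.111, -0.521,  0.041]), 'ft_torque': array([-0.013,  0.055, -0.01 ]), 'finger_force': np.float64(0.0), 'width': np.float64(0.085)}
scene [ 0.838 -0.457  0.936] [-0.34  0.49 -0.8 ]
side [0.26  0.618 0.539] [ 0.24 -0.74 -0.63]
wrist [0.5   0.082 0.372] [-0.   -0.32 -0.95]
```

View pics/scene0.png

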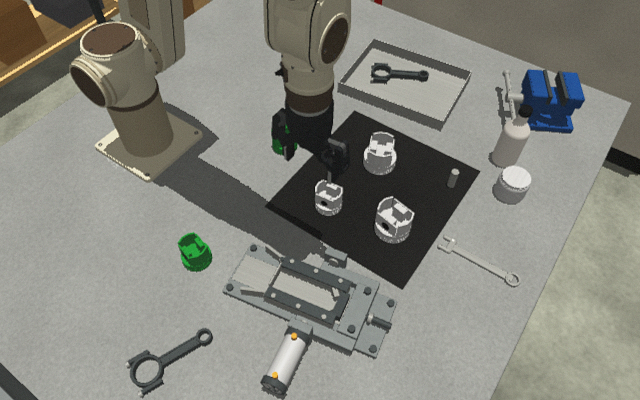

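View pics/side0.png

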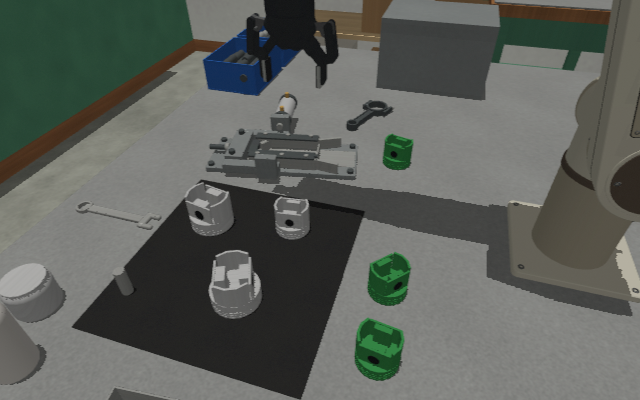

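The scene view shows the small piston at about (328,197), the big ones at (380,153) and (393,220), and the press with its apron at (255,268) and head at (375,320). In the side view the small piston is at (292,217) and the apron at (340,160). Next I'll build a top-down map from the depth data.

Run:
```python
from h import *
x0,x1,y0,y1=0.28,0.72,-0.36,0.2; S=1/0.001
H,W=int((x1-x0)*S),int((y1-y0)*S)
out=[]
for n in("scene","side"):
    d=np.load(n+"0.npz"); C=(d["K"],d["R"],d["t"]); D=d["D"]; P=cloud(C,D)
    m=(D>0)&(P[...,2]<0.1)&(P[...,2]>-.02)
    i=((P[...,0]-x0)*S); j=((P[...,1]-y0)*S); m&=(i>=0)&(i<H)&(j>=0)&(j<W)
    Z=np.zeros((H,W),np.float32)
    o=np.argsort(P[m][:,2]); ii=i[m].astype(int)[o]; jj=j[m].astype(int)[o]; Z[ii,jj]=P[m][:,2][o]
    # table z
    t=m&(P[...,2]<0.008); print(n,"table med",np.median(P[t][:,2]))
    Z=cv2.dilate(Z,np.ones((3,3)))
    out.append(Z)
    g=cv2.applyColorMap(np.clip(Z/0.08*255,0,255).astype(np.uint8),cv2.COLORMAP_JET)
    cv2.imwrite(f"pics/top_{n}.png",g[::-1,::-1])
print(H,W)
a=cv2.imread("pics/top_scene.png");b=cv2.imread("pics/top_side.png")
I=cv2.imread("pics/scene0.png")
cv2.imwrite("pics/crop1.png",cv2.resize(I[225:365,215:405],None,fx=4,fy=4,interpolation=cv2.INTER_CUBIC))
# BGR rectified on z=0.037 (rail top)
for n,z in(("scene",0.012),):
    d=np.load(n+"0.npz"); C=(d["K"],d["R"],d["t"])
    X,Y=np.meshgrid(np.arange(W),np.arange(H)); 
    pts=np.stack([x0+Y/S,y0+X/S,np.full(X.shape,z)],-1)
    p=(pts@C[1].T+C[2])@C[0].T; uv=(p[...,:2]/p[...,2:]).astype(np.float32)
    cv2.imwrite("pics/rect.png",cv2.remap(d["I"],uv[...,0],uv[...,1],1)[::-1,::-1])
```

```text
scene table med 0.00037360425842023224
side table med 0.0007799719948782084
439 560
```

View pics/top_scene.png

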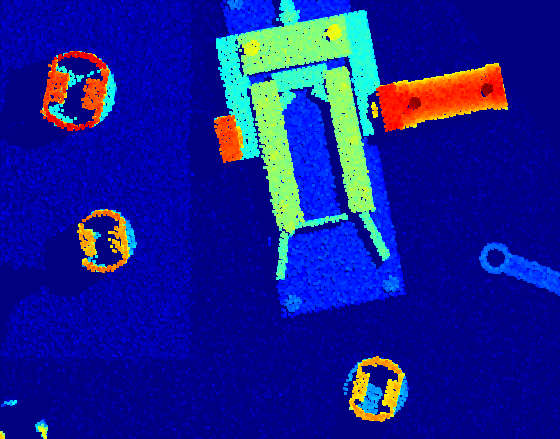

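View pics/crop1.png

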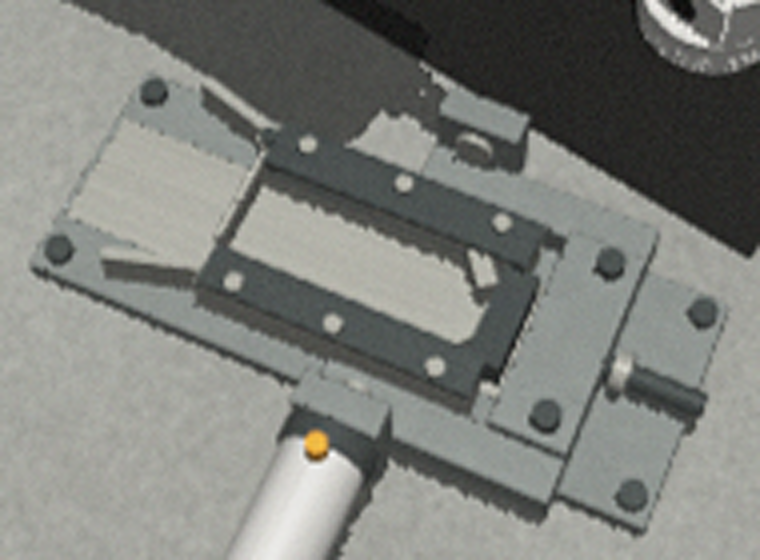

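The map shows the lane tilted about 0.23 rad, with the flap line from (290,228) to (348,215) and the small piston at about (107,240). Its bosses face world ±y. Next come the numeric fits.

```bash
cat > fit.py <<'E'
from h import *
from scipy.optimize import least_squares
def load(n):
    d=np.load(n+".npz"); C=(d["K"],d["R"],d["t"]); P=cloud(C,d["D"]); return C,P[d["D"]>0]
for n in("scene0","side0","wrist0"):
    C,Q=load(n)
    for c in((0.478,0.092),):
        m=(np.hypot(Q[:,0]-c[0],Q[:,1]-c[1])<0.045)
        q=Q[m&(Q[:,2]>0.0585)&(Q[:,2]<0.066)]
        if len(q)<10: print(n,"few",len(q)); continue
        # iterative: split along x
        a=q[q[:,0]>c[0]];b=q[q[:,0]<c[0]]
        f=lambda p: np.hypot(q[:,0]-p[0],q[:,1]-p[1])-p[2]
        s=least_squares(f,[*c,.028],loss="soft_l1",f_scale=.001).x
        print(n,"skirt",len(a),len(b),a.mean(0).round(4),b.mean(0).round(4),"circ",s.round(4),"zmax",np.percentile(q[:,2],90).round(4))
        d=a.mean(0)-b.mean(0); print("  mid",((a.mean(0)+b.mean(0))/2).round(4),"yaw",np.arctan2(d[1],d[0]).round(3))
    # lane
    th=0.225; ex=np.array([np.cos(th),np.sin(th)]); ey=np.array([-ex[1],ex[0]])
    o=np.array([0.28+.438-.222, -0.36+.559-.32])
    for it in range(3):
        u=(Q[:,:2]-o)@ex; v=(Q[:,:2]-o)@ey
        top=(u>0.012)&(u<0.10)&(abs(v)<0.055)&(Q[:,2]>0.0365)&(Q[:,2]<0.047)
        L=[];
        for sgn in(1,-1):
            t=top&(v*sgn>0)
            # inner edge per 5mm bin
            bs=np.arange(.012,.10,.005); e=[(x+.0025,np.percentile(sgn*v[t&(u>=x)&(u<x+.005)],1)*sgn,np.percentile(sgn*v[t&(u>=x)&(u<x+.005)],99)*sgn) for x in bs if (t&(u>=x)&(u<x+.005)).sum()>8]
            e=np.array(e); 
            if len(e)<5: continue
            L.append((np.polyfit(e[:,0],e[:,1],1),np.polyfit(e[:,0],e[:,2],1)))
        if len(L)<2: print(n,"lane few"); break
        dth=np.arctan(np.mean([L[0][0][0],L[1][0][0]])); vm=np.mean([np.polyval(L[0][0],.055),np.polyval(L[1][0],.055)])
        if it==2: print(n,"lane th",round(th,4),"o",o.round(4),"edges",[np.round(x,4).tolist() for l in L for x in l],"z",np.median(Q[top][:,2]).round(4))
        o=o+ey*(vm-dth*.055); th+=dth; ex=np.array([np.cos(th),np.sin(th)]); ey=np.array([-ex[1],ex[0]])
    u=(Q[:,:2]-o)@ex; v=(Q[:,:2]-o)@ey
    fl=(abs(u)<.012)&(abs(v)<.02)&(Q[:,2]>.022)&(Q[:,2]<.037)
    print("  flap",fl.sum(),np.percentile(u[fl],[5,50,95]).round(4) if fl.sum() else "", np.polyfit(v[fl],u[fl],1).round(4) if fl.sum()>5 else "", "lips start",np.percentile(u[(abs(v)<.045)&(abs(v)>.028)&(Q[:,2]>.0385)&(Q[:,2]<.045)&(u>-.02)&(u<.1)],1).round(4))
    fz=(u>-.08)&(u<-.01)&(abs(v)<.02)&(Q[:,2]<.02); print("  floor z apron",np.median(Q[fz][:,2]).round(4), "apron end", np.percentile(u[(abs(v)<.03)&(Q[:,2]>.007)&(Q[:,2]<.02)&(u<0)&(u>-.12)],1).round(4))
    for x in np.arange(.09,.2,.005):
        w=(u>x)&(u<x+.005)&(abs(v)<.015)
        print((x.round(3),np.median(Q[w][:,2]).round(3)) if w.sum() else "",end=" ")
    print()
E
python3 fit.py
```

```text
scene0 skirt 35 32 [0.499  0.0968 0.0604] [0.4546 0.0923 0.0606] circ [0.4774 0.097  0.0279] zmax 0.0627
  mid [0.4768 0.0946 0.0605] yaw 0.101
scene0 lane th 0.194 o [ 0.4976 -0.128 ] edges [[0.0052, 0.0249], [-0.0066, 0.0501], [-0.0052, -0.0249], [-0.005, -0.0468]] z 0.0407
  flap 64 [-0.0009  0.0024  0.0034] [0.0047 0.0018] lips start 0.0006
  floor z apron 0.0121 apron end -0.0849
(np.float64(0.09), np.float64(0.012)) (np.float64(0.095), np.float64(0.012)) (np.float64(0.1), np.float64(0.012)) (np.float64(0.105), np.float64(0.013)) (np.float64(0.11), np.float64(0.012)) (np.float64(0.115), np.float64(0.012)) (np.float64(0.12), np.float64(0.012)) (np.float64(0.125), np.float64(0.016)) (np.float64(0.13), np.float64(0.02)) (np.float64(0.135), np.float64(0.033)) (np.float64(0.14), np.float64(0.033)) (np.float64(0.145), np.float64(0.034)) (np.float64(0.15), np.float64(0.033)) (np.float64(0.155), np.float64(0.013)) (np.float64(0.16), np.float64(0.04)) (np.float64(0.165), np.float64(0.039)) (np.float64(0.17), np.float64(0.039)) (np.float64(0.175), np.float64(0.039)) (np.float64(0.18), np.
[... 1796 characters left out ...]
(0.011)) (np.float64(0.115), np.float64(0.011)) (np.float64(0.12), np.float64(0.011)) (np.float64(0.125), np.float64(0.012)) (np.float64(0.13), np.float64(0.012)) (np.float64(0.135), np.float64(0.029)) (np.float64(0.14), np.float64(0.033)) (np.float64(0.145), np.float64(0.033)) (np.float64(0.15), np.float64(0.033)) (np.float64(0.155), np.float64(0.029)) (np.float64(0.16), np.float64(0.038)) (np.float64(0.165), np.float64(0.039)) (np.float64(0.17), np.float64(0.039)) (np.float64(0.175), np.float64(0.039)) (np.float64(0.18), np.float64(0.039)) (np.float64(0.185), np.float64(0.039)) (np.float64(0.19), np.float64(0.039)) (np.float64(0.195), np.float64(0.039)) (np.float64(0.2), np.float64(0.032))
```

Mouth is at about (0.498, -0.128) with lane yaw 0.192. The piston is at about (0.477, 0.0966) with yaw about 0.13. I'll move above it and turn the jaws across the bosses.

```bash
cat > rel.py <<'E'
import sys
from h import *
# python3 rel.py x y z yaw : residual in tool axes to target TCP & lane-type yaw (tool y at yaw+90deg)
def rel(x,y,z,yaw):
    s=state(); R=Ro.from_quat(s["eef_rot"]).as_matrix(); 
    d=R.T@(np.array([x,y,z])-s["position"])
    best=None
    for k in(0,np.pi):
        a=yaw+np.pi/2+k; ty=np.array([np.cos(a),np.sin(a),0]); tz=np.array([0,0,-1.]); G=np.stack([np.cross(ty,tz),ty,tz],1)
        w=Ro.from_matrix(R.T@G).as_rotvec()
        if best is None or np.linalg.norm(w)<np.linalg.norm(best): best=w
    print("t",s["clock"].round(2) if hasattr(s["clock"],"round") else s["clock"],"pos",np.round(s["position"],4),"shift",d.round(4),"turn",best.round(4),"F",np.round(s["ft_force"],2),"w",round(float(s["width"]),4),"grip",round(float(s["finger_force"]),1),"q",np.round(s["joints"],2))
if __name__=="__main__": rel(*map(float,sys.argv[1:5]))
E
python3 -m creep '[{"tx":0.0322,"ty":-0.0073,"claw":-1},{"tx":0.0322,"ty":-0.0073,"claw":-1},{"tx":0.0322,"ty":-0.0073,"claw":-1},{"wz":-0.12,"claw":-1},{"wz":-0.12,"claw":-1},{"wz":-0.12,"claw":-1},{"wz":-0.12,"claw":-1},{"wz":-0.12,"claw":-1},{"wz":-0.12,"claw":-1},{"wz":-0.12,"claw":-1}]'
python3 -m creep '[{"wz":-0.12,"claw":-1},{"wz":-0.12,"claw":-1},{"wz":-0.12,"claw":-1},{"wz":-0.12,"claw":-1},{"wz":-0.12,"claw":-1},{"wz":-0.12,"claw":-1},{"wz":-0.12,"claw":-1},{"claw":-1},{"claw":-1}]'
python3 rel.py 0.4772 0.0966 0.034 0.13
python3 - <<'E'
from h import *
C=cam("wrist"); I,D=capture("wrist"); cv2.imwrite("pics/wrist1.png",I); np.savez("wrist1.npz",I=I,D=D,K=C[0],R=C[1],t=C[2])
E
sed -i 's/("scene0","side0","wrist0")/__import__("sys").argv[1:]/' fit.py; python3 fit.py wrist1 2>&1 | head -3
```

```text
t 0.15 pos [ 0.4995 -0.      0.2063] shift [ 0.0966 -0.022   0.1724] turn [-1.3000e-03  1.2000e-03  1.4408e+00] F [-0.44 -0.24 -0.08] w 0.0856 grip 0.0 q [-0.    0.24  0.    1.34 -0.    1.57]
  File "fit.py", line 5
    for n in__import__("sys").argv[1:]:
          ^^^^^^^^^^^^invalid input
invalid input
```

View pics/wrist1.png

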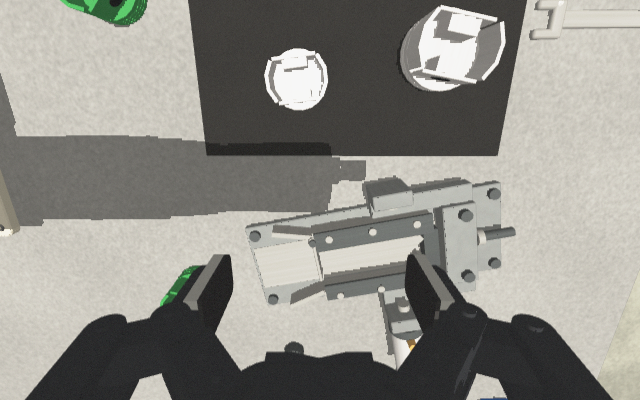

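The moves were refused, so the wrist is still at its start. The view shows the small piston at (296,78) and the press in the middle. I'll retry with complete rows.

```bash
sed -i 's/in__import/in __import/' fit.py
python3 -m creep '[{"claw":-1,"tx":0.0322,"ty":-0.0073,"tz":0,"wx":0,"wy":0,"wz":0},{"claw":-1,"tx":0.0322,"ty":-0.0073,"tz":0,"wx":0,"wy":0,"wz":0},{"claw":-1,"tx":0.0322,"ty":-0.0073,"tz":0,"wx":0,"wy":0,"wz":0},{"claw":-1,"tx":0,"ty":0,"tz":0,"wx":0,"wy":0,"wz":-0.12},{"claw":-1,"tx":0,"ty":0,"tz":0,"wx":0,"wy":0,"wz":-0.12},{"claw":-1,"tx":0,"ty":0,"tz":0,"wx":0,"wy":0,"wz":-0.12},{"claw":-1,"tx":0,"ty":0,"tz":0,"wx":0,"wy":0,"wz":-0.12},{"claw":-1,"tx":0,"ty":0,"tz":0,"wx":0,"wy":0,"wz":-0.12},{"claw":-1,"tx":0,"ty":0,"tz":0,"wx":0,"wy":0,"wz":-0.12},{"claw":-1,"tx":0,"ty":0,"tz":0,"wx":0,"wy":0,"wz":-0.12}]'
python3 rel.py 0.4772 0.0966 0.034 0.13
```

```text
clock: 1.03
position: [0.4779, 0.0966, 0.2068]
eef_rot: [0.354, 0.935, -0.0, -0.0]
ft_force: [0.5, 0.2, 0.6]
width: 0.0855
finger_force: 0.0
t 1.0333 pos [0.4779 0.0966 0.2068] shift [ 0.0004 -0.0004  0.1728] turn [-3.000e-04 -6.000e-04 -8.547e-01] F [0.48 0.17 0.55] w 0.0855 grip 0.0 q [ 0.2   0.22 -0.03  1.33  0.    0.92]
```

```bash
python3 -m creep '[{"claw":-1,"tx":0,"ty":0,"tz":0,"wx":0,"wy":0,"wz":-0.122},{"claw":-1,"tx":0,"ty":0,"tz":0,"wx":0,"wy":0,"wz":-0.122},{"claw":-1,"tx":0,"ty":0,"tz":0,"wx":0,"wy":0,"wz":-0.122},{"claw":-1,"tx":0,"ty":0,"tz":0,"wx":0,"wy":0,"wz":-0.122},{"claw":-1,"tx":0,"ty":0,"tz":0,"wx":0,"wy":0,"wz":-0.122},{"claw":-1,"tx":0,"ty":0,"tz":0.02,"wx":0,"wy":0,"wz":-0.122},{"claw":-1,"tx":0,"ty":0,"tz":0.02,"wx":0,"wy":0,"wz":-0.122},{"claw":-1,"tx":0,"ty":0,"tz":0,"wx":0,"wy":0,"wz":0},{"claw":-1,"tx":0,"ty":0,"tz":0,"wx":0,"wy":0,"wz":0}]'
python3 rel.py 0.4772 0.0966 0.032 0.13
python3 - <<'E'
from h import *
C=cam("wrist"); I,D=capture("wrist"); cv2.imwrite("pics/wrist2.png",I); np.savez("wrist2.npz",I=I,D=D,K=C[0],R=C[1],t=C[2])
E
python3 fit.py wrist2 2>&1 | head -3
```

```text
clock: 1.78
position: [0.477, 0.0964, 0.1662]
eef_rot: [-0.06, 0.998, -0.0, -0.002]
ft_force: [-0.3, 0.6, 0.8]
width: 0.0851
finger_force: 0.0
t 1.7833 pos [0.477  0.0964 0.1662] shift [-0.0007  0.0002  0.1342] turn [-0.0003 -0.0032 -0.0099] F [-0.3   0.56  0.76] w 0.0851 grip 0.0 q [ 0.2   0.24 -0.11  1.23 -0.    0.08]
wrist2 skirt 159 174 [0.5031 0.0994 0.0599] [0.4512 0.0924 0.0599] circ [0.4771 0.096  0.0285] zmax 0.0608
  mid [0.4771 0.0959 0.0599] yaw 0.133
wrist2 lane th 0.1924 o [ 0.4978 -0.1287] edges [[0.003, 0.0246], [-0.0027, 0.0501], [-0.003, -0.0246], [-0.0026, -0.0469]] z 0.04
```

View pics/wrist2.png

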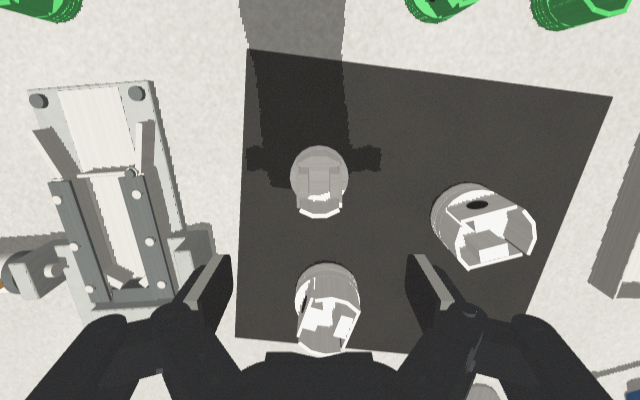

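The wrist view shows the piston centred between the fingers at (320,180). I'll descend and grip.

```bash
python3 -m creep '[{"claw":-1,"tx":0,"ty":0,"tz":0.03,"wx":0,"wy":0,"wz":-0.01},{"claw":-1,"tx":0,"ty":0,"tz":0.03,"wx":0,"wy":0,"wz":0},{"claw":-1,"tx":0,"ty":0,"tz":0.03,"wx":0,"wy":0,"wz":0},{"claw":-1,"tx":0,"ty":0,"tz":0.024,"wx":0,"wy":0,"wz":0},{"claw":-1,"tx":0,"ty":0,"tz":0.02,"wx":0,"wy":0,"wz":0},{"claw":-1,"tx":0,"ty":0,"tz":0,"wx":0,"wy":0,"wz":0},{"claw":-1,"tx":0,"ty":0,"tz":0,"wx":0,"wy":0,"wz":0}]'
python3 -m creep '[{"claw":1,"tx":0,"ty":0,"tz":0,"wx":0,"wy":0,"wz":0},{"claw":1,"tx":0,"ty":0,"tz":0,"wx":0,"wy":0,"wz":0},{"claw":1,"tx":0,"ty":0,"tz":0,"wx":0,"wy":0,"wz":0},{"claw":1,"tx":0,"ty":0,"tz":0,"wx":0,"wy":0,"wz":0},{"claw":1,"tx":0,"ty":0,"tz":0,"wx":0,"wy":0,"wz":0},{"claw":1,"tx":0,"ty":0,"tz":0,"wx":0,"wy":0,"wz":0},{"claw":1,"tx":0,"ty":0,"tz":0,"wx":0,"wy":0,"wz":0},{"claw":1,"tx":0,"ty":0,"tz":0,"wx":0,"wy":0,"wz":0}]' 30
python3 rel.py 0.4772 0.0962 0.032 0.13
python3 - <<'E'
from h import *
I,D=capture("side"); cv2.imwrite("pics/side1.png",cv2.resize(I[100:290,180:420],None,fx=3,fy=3,interpolation=cv2.INTER_CUBIC))
E
```

```text
clock: 2.42
position: [0.4782, 0.0966, 0.0334]
eef_rot: [-0.066, 0.998, -0.0, -0.0]
ft_force: [0.2, -0.1, -0.4]
width: 0.0855
finger_force: 0.0
clock: 3.08
position: [0.4781, 0.0966, 0.033]
eef_rot: [-0.067, 0.998, -0.0, -0.0]
ft_force: [0.0, -0.8, 0.3]
width: -0.0001
finger_force: 0.0
t 3.0833 pos [0.4781 0.0966 0.033 ] shift [ 0.0009 -0.0003  0.001 ] turn [-0.     -0.      0.0032] F [ 0.02 -0.76  0.29] w -0.0001 grip 0.0 q [ 0.2   0.37 -0.31  0.89 -0.    0.07]
```

View pics/side1.png

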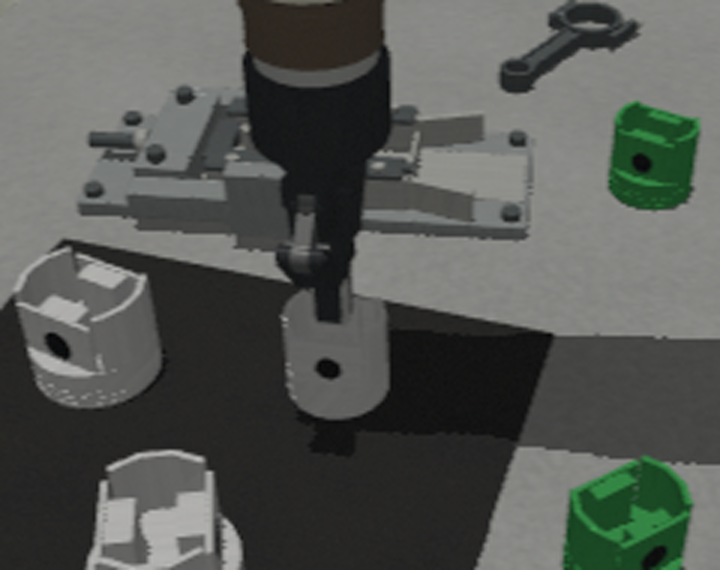

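The width reads 0 but the piston is still standing there. The side view shows the finger reaching only to the piston's top, at (330,320) in the crop. I'll check the heights by depth.

Run:
```python
from h import *
a=[]
for n in("scene","side"):
    C=cam(n); I,D=capture(n); P=cloud(C,D); hsv=cv2.cvtColor(I,cv2.COLOR_BGR2HSV)
    m=(D>0)&(np.hypot(P[...,0]-.478,P[...,1]-.0966)<.07)&(P[...,2]>.01)
    dark=m&(I.max(2)<70); light=m&(I.max(2)>90)
    print(n)
    for z in np.arange(.01,.13,.01):
        w=dark&(P[...,2]>z)&(P[...,2]<=z+.01); l=light&(P[...,2]>z)&(P[...,2]<=z+.01)
        f=lambda q:(len(q),)+((q.min(0)[:2].round(3).tolist(),q.max(0)[:2].round(3).tolist()) if len(q) else ())
        print(z.round(2),"dark",f(P[w]),"light",f(P[l]))
    u=proj(C,[.478,.0966,.06]).astype(int); c=I[max(0,u[1]-70):u[1]+50,u[0]-75:u[0]+75]; a.append(cv2.resize(c,(400,320),interpolation=cv2.INTER_CUBIC))
cv2.imwrite("pics/chk.png",np.hstack(a))
```

```text
scene
0.01 dark (0,) light (60, [0.458, 0.066], [0.509, 0.109])
0.02 dark (1, [0.478, 0.076], [0.478, 0.076]) light (149, [0.449, 0.066], [0.509, 0.121])
0.03 dark (13, [0.474, 0.074], [0.487, 0.077]) light (76, [0.45, 0.068], [0.508, 0.121])
0.04 dark (11, [0.474, 0.074], [0.49, 0.077]) light (59, [0.45, 0.073], [0.508, 0.12])
0.05 dark (0,) light (131, [0.45, 0.073], [0.509, 0.121])
0.06 dark (11, [0.477, 0.085], [0.489, 0.103]) light (31, [0.45, 0.077], [0.508, 0.118])
0.07 dark (20, [0.473, 0.082], [0.489, 0.103]) light (0,)
0.08 dark (8, [0.485, 0.088], [0.49, 0.102]) light (0,)
0.09 dark (3, [0.486, 0.091], [0.489, 0.103]) light (0,)
0.1 dark (43, [0.473, 0.068], [0.494, 0.132]) light (0,)
0.11 dark (45, [0.472, 0.061], [0.495, 0.137]) light (0,)
0.12 dark (46, [0.473, 0.049], [0.497, 0.132]) light (0,)
side
0.01 dark (1, [0.446, 0.094], [0.446, 0.094]) light (131, [0.446, 0.097], [0.504, 0.128])
0.02 dark (5, [0.447, 0.087], [0.477, 0.118]) light (192, [0.446, 0.075], [0.503, 0.127])
0.03 dark (37, [0.447, 0.085], [0.482, 0.119]) light (158, [0.447, 0.074], [0.504, 0.122])
0.04 dark (18, [0.448, 0.084], [0.479, 0.12]) light (187, [0.446, 0.073], [0.504, 0.121])
0.05 dark (1, [0.481, 0.102], [0.481, 0.102]) light (242, [0.446, 0.07], [0.504, 0.122])
0.06 dark (26, [0.451, 0.08], [0.503, 0.11]) light (41, [0.448, 0.075], [0.506, 0.118])
0.07 dark (43, [0.466, 0.091], [0.487, 0.111]) light (2, [0.466, 0.091], [0.467, 0.094])
0.08 dark (42, [0.466, 0.098], [0.482, 0.111]) light (5, [0.466, 0.089], [0.468, 0.094])
0.09 dark (5, [0.465, 0.097], [0.48, 0.111]) light (4, [0.466, 0.089], [0.468, 0.093])
0.1 dark (55, [0.46, 0.069], [0.484, 0.129]) light (5, [0.465, 0.074], [0.469, 0.089])
0.11 dark (48, [0.461, 0.055], [0.484, 0.139]) light (0,)
0.12 dark (100, [0.458, 0.054], [0.492, 0.147]) light (3, [0.46, 0.077], [0.463, 0.101])
```

View pics/chk.png

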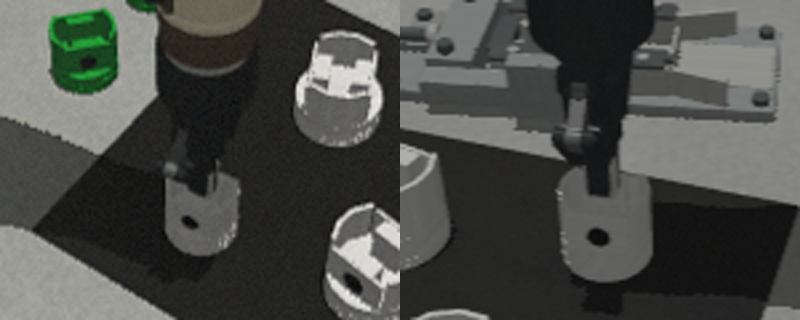

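Both views show the shut fingers at the piston's top, inside the skirt rim, so they may have passed over the bosses. I'll measure the real fingertip depth in tool coordinates from the wrist images, open and shut.

Run:
```python
from h import *
H=np.array(get_calibration("wrist")["hand_eye"]); print(H.round(3).tolist())
C=cam("wrist"); I,D=capture("wrist"); cv2.imwrite("pics/wrist3.png",I); np.savez("wrist3.npz",I=I,D=D,K=C[0],R=C[1],t=C[2])
for n in("wrist2","wrist3"):
    d=np.load(n+".npz"); D=d["D"]; v,u=np.indices(D.shape); K=d["K"]
    P=np.stack([(u-K[0,2])/K[0,0]*D,(v-K[1,2])/K[1,1]*D,D],-1)@H[:3,:3].T+H[:3,3]
    m=(D>0)&(abs(P[...,0])<.03)&(abs(P[...,1])<.07)&(P[...,2]>-.12)&(P[...,2]<.01)
    print(n,m.sum())
    for z in np.arange(-.08,.01,.006):
        w=m&(P[...,2]>z)&(P[...,2]<=z+.006)
        if w.sum(): print(z.round(3),w.sum(),"x",np.percentile(P[w][:,0],[2,98]).round(3),"y",np.percentile(P[w][:,1],[2,25,75,98]).round(3),"col",np.median(I[w] if n=="wrist3" else d["I"][w]))
```

```text
[[0.0, -0.948, -0.318, 0.082], [1.0, 0.0, -0.0, -0.0], [0.0, -0.318, 0.948, -0.166], [0.0, 0.0, 0.0, 1.0]]
wrist2 37963
-0.08 679 x [0.002 0.013] y [-0.062 -0.048  0.047  0.062] col 50.0
-0.074 1068 x [-0.004  0.012] y [-0.05  -0.044  0.043  0.051] col 47.0
-0.068 1063 x [-0.01   0.012] y [-0.056 -0.043  0.043  0.055] col 45.0
-0.062 937 x [-0.01   0.012] y [-0.056 -0.043  0.043  0.055] col 45.0
-0.056 849 x [-0.01   0.012] y [-0.056 -0.043  0.043  0.055] col 45.0
-0.05 700 x [-0.01   0.011] y [-0.055 -0.043  0.043  0.054] col 44.0
-0.044 464 x [-0.01   0.011] y [-0.049 -0.043  0.042  0.049] col 43.0
-0.038 69 x [-0.009  0.009] y [-0.044 -0.043  0.042  0.043] col 44.0
wrist3 44794
-0.08 3776 x [-0.008  0.013] y [-0.036 -0.024  0.023  0.035] col 51.0
-0.074 1892 x [-0.008  0.014] y [-0.031 -0.01   0.01   0.03 ] col 51.0
-0.068 538 x [0.006 0.014] y [-0.021 -0.011  0.01   0.02 ] col 51.0
-0.062 645 x [-0.01   0.012] y [-0.006 -0.002  0.001  0.006] col 53.0
-0.056 442 x [0.006 0.011] y [-0.014 -0.006  0.006  0.013] col 54.0
-0.05 418 x [0.006 0.012] y [-0.014 -0.007  0.006  0.013] col 56.0
-0.044 374 x [0.006 0.011] y [-0.014 -0.008  0.007  0.013] col 54.0
-0.038 323 x [0.006 0.011] y [-0.013 -0.008  0.006  0.012] col 53.0
-0.032 679 x [0.007 0.03 ] y [-0.018 -0.009  0.008  0.018] col 168.0
-0.026 1934 x [-0.017  0.029] y [-0.022 -0.019  0.018  0.021] col 169.0
-0.02 401 x [-0.019  0.03 ] y [-0.021 -0.015  0.015  0.021] col 154.0
-0.014 360 x [-0.021  0.03 ] y [-0.021 -0.015  0.014  0.02 ] col 154.0
-0.008 293 x [-0.006  0.03 ] y [-0.021 -0.014  0.014  0.021] col 155.0
-0.002 214 x [-0.002  0.03 ] y [-0.022 -0.013  0.012  0.021] col 154.0
0.004 1593 x [-0.011  0.029] y [-0.03  -0.01   0.009  0.029] col 172.0
```

View pics/wrist3.png

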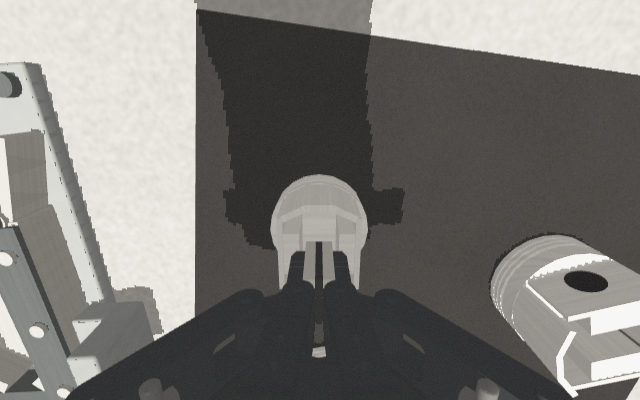

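The wrist view shows the shut fingers over the hollow at (318,255), above the boss tops. The real tips sit about 22 mm behind the stated TCP, so the jaws closed above the bosses without touching. I'll lift, reopen and go about 22 mm lower, watching the force.

```bash
python3 -m creep '[{"claw":1,"tx":0,"ty":0,"tz":-0.02,"wx":0,"wy":0,"wz":0},{"claw":1,"tx":0.001,"ty":0,"tz":-0.02,"wx":0,"wy":0,"wz":0},{"claw":-1,"tx":0,"ty":0,"tz":0,"wx":0,"wy":0,"wz":0},{"claw":-1,"tx":0,"ty":0,"tz":0,"wx":0,"wy":0,"wz":0},{"claw":-1,"tx":0,"ty":0,"tz":0,"wx":0,"wy":0,"wz":0},{"claw":-1,"tx":0,"ty":0,"tz":0,"wx":0,"wy":0,"wz":0},{"claw":-1,"tx":0,"ty":0,"tz":0,"wx":0,"wy":0,"wz":0},{"claw":-1,"tx":0,"ty":0,"tz":0,"wx":0,"wy":0,"wz":0},{"claw":-1,"tx":0,"ty":0,"tz":0,"wx":0,"wy":0,"wz":0}]'
python3 - <<'E'
from h import *
print(state()["width"])
H=np.array(get_calibration("wrist")["hand_eye"])
for n in("wrist1","wrist2"):
    d=np.load(n+".npz"); D=d["D"]; v,u=np.indices(D.shape); K=d["K"]
    P=np.stack([(u-K[0,2])/K[0,0]*D,(v-K[1,2])/K[1,1]*D,D],-1)@H[:3,:3].T+H[:3,3]
    for s in(1,-1):
        m=(D>0)&(abs(P[...,0])<.012)&(s*P[...,1]>.035)&(s*P[...,1]<.056)&(P[...,2]>-.07)&(P[...,2]<.0)
        print(n,s,np.sort(P[m][:,2])[-60::6].round(4))
E
```

```text
clock: 4.03
position: [0.4767, 0.0964, 0.0724]
eef_rot: [-0.067, 0.998, -0.0, -0.001]
ft_force: [-0.4, -0.8, -0.2]
width: 0.0834
finger_force: 0.0
0.08337392444207625
wrist1 1 [-0.0389 -0.0388 -0.0385 -0.0385 -0.0383 -0.0379 -0.0377 -0.0374 -0.0372
 -0.0367]
wrist1 -1 [-0.0391 -0.0389 -0.0388 -0.0385 -0.0381 -0.038  -0.0377 -0.0374 -0.0372
 -0.0367]
wrist2 1 [-0.0389 -0.0389 -0.0387 -0.0385 -0.0384 -0.0379 -0.0378 -0.0373 -0.0371
 -0.0367]
wrist2 -1 [-0.0391 -0.0389 -0.0385 -0.0382 -0.0379 -0.0378 -0.0375 -0.0373 -0.0369
 -0.0365]
```

```bash
python3 -m creep '[{"claw":-1,"tx":0,"ty":0,"tz":0.03,"wx":0,"wy":0,"wz":0},{"claw":-1,"tx":0,"ty":0,"tz":0.014,"wx":0,"wy":0,"wz":0},{"claw":-1,"tx":0,"ty":0,"tz":0.01,"wx":0,"wy":0,"wz":0},{"claw":-1,"tx":0,"ty":0,"tz":0.01,"wx":0,"wy":0,"wz":0},{"claw":-1,"tx":0,"ty":0,"tz":0,"wx":0,"wy":0,"wz":0},{"claw":-1,"tx":0,"ty":0,"tz":0,"wx":0,"wy":0,"wz":0}]'
python3 -m creep '[{"claw":1,"tx":0,"ty":0,"tz":0,"wx":0,"wy":0,"wz":0},{"claw":1,"tx":0,"ty":0,"tz":0,"wx":0,"wy":0,"wz":0},{"claw":1,"tx":0,"ty":0,"tz":0,"wx":0,"wy":0,"wz":0},{"claw":1,"tx":0,"ty":0,"tz":0,"wx":0,"wy":0,"wz":0},{"claw":1,"tx":0,"ty":0,"tz":0,"wx":0,"wy":0,"wz":0},{"claw":1,"tx":0,"ty":0,"tz":0,"wx":0,"wy":0,"wz":0}]' 30
python3 rel.py 0.4772 0.0962 0.008 0.13
python3 - <<'E'
from h import *
C=cam("side"); I,D=capture("side"); P=cloud(C,D)
m=(D>0)&(np.hypot(P[...,0]-.478,P[...,1]-.0966)<.05)&(I.max(2)<75)&(P[...,1]>.115)
for z in np.arange(.015,.06,.003):
    w=m&(P[...,2]>z)&(P[...,2]<=z+.003); print(z.round(3),w.sum(),P[w].mean(0).round(3) if w.sum() else "")
E
```

```text
clock: 4.53
position: [0.477, 0.0964, 0.0088]
eef_rot: [-0.067, 0.998, -0.0, -0.0]
ft_force: [0.2, -0.0, 0.6]
width: 0.0856
finger_force: 0.0
clock: 5.03
position: [0.478, 0.0967, 0.0099]
eef_rot: [-0.067, 0.998, 0.0, 0.001]
ft_force: [-0.1, 0.6, 5.2]
width: 0.043
finger_force: 32.1
t 5.0333 pos [0.478  0.0967 0.0099] shift [ 0.0008 -0.0004  0.0019] turn [0.0003 0.002  0.0032] F [-0.13  0.59  5.16] w 0.043 grip 32.1 q [ 0.2   0.4  -0.34  0.83  0.    0.07]
0.015 0 
0.018 0 
0.021 0 
0.024 0 
0.027 3 [0.476 0.117 0.028]
0.03 0 
0.033 0 
0.036 4 [0.474 0.124 0.037]
0.039 2 [0.475 0.124 0.04 ]
0.042 7 [0.473 0.127 0.043]
0.045 14 [0.473 0.129 0.047]
0.048 14 [0.474 0.128 0.049]
0.051 10 [0.473 0.129 0.053]
0.054 13 [0.476 0.128 0.056]
0.057 14 [0.474 0.13  0.059]
```

The boss flats are gripped at 43 mm with the tips about 33 mm above the underside. Now to lift.

```bash
python3 -m creep '[{"claw":1,"tx":0,"ty":0,"tz":-0.01,"wx":0,"wy":0,"wz":0},{"claw":1,"tx":0,"ty":0,"tz":-0.025,"wx":0,"wy":0,"wz":0},{"claw":1,"tx":0,"ty":0,"tz":-0.025,"wx":0,"wy":0,"wz":-0.03},{"claw":1,"tx":0,"ty":0,"tz":0,"wx":0,"wy":0,"wz":-0.029},{"claw":1,"tx":0,"ty":0,"tz":0,"wx":0,"wy":0,"wz":0},{"claw":1,"tx":0,"ty":0,"tz":0,"wx":0,"wy":0,"wz":0}]'
python3 rel.py 0.4509 -0.1377 0.022 0.192
python3 - <<'E'
from h import *
s=state(); p=s["position"]
for n in("side","scene"):
    C=cam(n); I,D=capture(n); P=cloud(C,D)
    m=(D>0)&(np.hypot(P[...,0]-p[0],P[...,1]-p[1])<.04)&(I.max(2)>85)&(P[...,2]>.02)&(P[...,2]<.13)
    q=P[m]; top=q[(q[:,2]>np.percentile(q[:,2],99)-.006)]
    print(n,"z",np.percentile(q[:,2],[1,99]).round(4),q.min(0).round(3),q.max(0).round(3),p.round(4))
E
```

```text
clock: 5.58
position: [0.4764, 0.0963, 0.0689]
eef_rot: [-0.096, 0.995, -0.0, -0.001]
ft_force: [0.1, 0.4, -3.2]
width: 0.0434
finger_force: 31.4
t 5.5833 pos [0.4764 0.0963 0.0689] shift [ 0.0695 -0.2249  0.047 ] turn [-0.     -0.001  -0.0006] F [ 0.13  0.42 -3.24] w 0.0434 grip 31.4 q [ 0.2   0.32 -0.27  0.98 -0.    0.01]
side z [0.0637 0.1199] [0.444 0.066 0.062] [0.504 0.127 0.121] [0.4764 0.0963 0.0689]
scene z [0.0649 0.12  ] [0.455 0.064 0.063] [0.508 0.121 0.122] [0.4764 0.0963 0.0689]
```

```bash
python3 -m creep '[{"claw":1,"tx":0.0087,"ty":-0.0281,"tz":0,"wx":0,"wy":0,"wz":0},{"claw":1,"tx":0.0087,"ty":-0.0281,"tz":0,"wx":0,"wy":0,"wz":0},{"claw":1,"tx":0.0087,"ty":-0.0281,"tz":0,"wx":0,"wy":0,"wz":0},{"claw":1,"tx":0.0087,"ty":-0.0281,"tz":0,"wx":0,"wy":0,"wz":0},{"claw":1,"tx":0.0087,"ty":-0.0281,"tz":0,"wx":0,"wy":0,"wz":0},{"claw":1,"tx":0.0087,"ty":-0.0281,"tz":0,"wx":0,"wy":0,"wz":0},{"claw":1,"tx":0.0087,"ty":-0.0281,"tz":0,"wx":0,"wy":0,"wz":0},{"claw":1,"tx":0.0087,"ty":-0.0281,"tz":0,"wx":0,"wy":0,"wz":0},{"claw":1,"tx":0,"ty":0,"tz":0,"wx":0,"wy":0,"wz":0},{"claw":1,"tx":0,"ty":0,"tz":0,"wx":0,"wy":0,"wz":0}]'
python3 rel.py 0.4509 -0.1377 0.022 0.192
python3 - <<'E'
from h import *
C=cam("wrist"); I,D=capture("wrist"); np.savez("wrist4.npz",I=I,D=D,K=C[0],R=C[1],t=C[2])
E
python3 fit.py wrist4 | grep -v "^ *(np"
```

```text
clock: 6.52
position: [0.4506, -0.1386, 0.068]
eef_rot: [-0.094, 0.996, 0.001, -0.001]
ft_force: [-0.3, 0.4, -2.3]
width: 0.0434
finger_force: 31.8
t 6.5167 pos [ 0.4506 -0.1386  0.068 ] shift [-0.0006  0.0008  0.046 ] turn [ 0.0013 -0.0019 -0.0037] F [-0.27  0.36 -2.31] w 0.0434 grip 31.8 q [-0.3   0.3  -0.3   0.97  0.   -0.49]
wrist4 few 0
wrist4 lane th 0.2151 o [ 0.4982 -0.1305] edges [[-0.2791, 0.0424], [0.0827, 0.0362], [0.2786, -0.0424], [-0.11, -0.0364]] z 0.0399
  flap 0   lips start 0.0268
  floor z apron 0.0112 apron end -0.0864
```

```bash
python3 -m creep '[{"claw":1,"tx":0,"ty":0.0007,"tz":0.02,"wx":0,"wy":0,"wz":0},{"claw":1,"tx":0,"ty":0,"tz":0.015,"wx":0,"wy":0,"wz":0},{"claw":1,"tx":0,"ty":0,"tz":0.008,"wx":0,"wy":0,"wz":0},{"claw":1,"tx":0,"ty":0,"tz":0,"wx":0,"wy":0,"wz":0},{"claw":1,"tx":0,"ty":0,"tz":0,"wx":0,"wy":0,"wz":0}]'
python3 rel.py 0.4507 -0.1378 0.019 0.192
python3 -m creep '[{"claw":1,"tx":0,"ty":0,"tz":0.002,"wx":0,"wy":0,"wz":0},{"claw":1,"tx":0,"ty":0,"tz":0,"wx":0,"wy":0,"wz":0},{"claw":1,"tx":0,"ty":0,"tz":0,"wx":0,"wy":0,"wz":0}]'
python3 rel.py 0.4507 -0.1378 0.019 0.192
python3 -m creep '[{"claw":1,"tx":0,"ty":0,"tz":0.001,"wx":0,"wy":0,"wz":0},{"claw":1,"tx":0,"ty":0,"tz":0,"wx":0,"wy":0,"wz":0},{"claw":1,"tx":0,"ty":0,"tz":0,"wx":0,"wy":0,"wz":0}]'
python3 rel.py 0.4507 -0.1378 0.019 0.192
```

```text
clock: 6.98
position: [0.4511, -0.1358, 0.0256]
eef_rot: [-0.097, 0.995, 0.0, -0.001]
ft_force: [0.3, 0.9, -1.4]
width: 0.0434
finger_force: 31.8
t 6.9833 pos [ 0.4511 -0.1358  0.0256] shift [ 0.0008 -0.0018  0.0066] turn [ 0.0009 -0.0015  0.0015] F [ 0.28  0.91 -1.41] w 0.0434 grip 31.8 q [-0.29  0.35 -0.36  0.86  0.   -0.49]
clock: 7.23
position: [0.4522, -0.1368, 0.0246]
eef_rot: [-0.096, 0.995, -0.0, 0.001]
ft_force: [0.4, 0.1, -2.4]
width: 0.0436
finger_force: 31.8
t 7.2333 pos [ 0.4522 -0.1368  0.0246] shift [ 0.0017 -0.0007  0.0056] turn [-0.0006  0.0011  0.0004] F [ 0.36  0.07 -2.41] w 0.0436 grip 31.8 q [-0.29  0.35 -0.36  0.86 -0.   -0.49]
clock: 7.48
position: [0.4517, -0.1369, 0.0232]
eef_rot: [-0.096, 0.995, -0.0, 0.0]
ft_force: [0.1, 0.1, -1.9]
width: 0.0435
finger_force: 31.8
t 7.4833 pos [ 0.4517 -0.1369  0.0232] shift [ 0.0012 -0.0007  0.0042] turn [-0.0002  0.0004  0.0001] F [ 0.05  0.07 -1.93] w 0.0435 grip 31.8 q [-0.29  0.35 -0.36  0.85 -0.   -0.49]
```

```bash
for i in 1; do
python3 -m creep '[{"claw":1,"tx":0,"ty":0,"tz":0.0015,"wx":0,"wy":0,"wz":0},{"claw":1,"tx":0,"ty":0,"tz":0,"wx":0,"wy":0,"wz":0},{"claw":1,"tx":0,"ty":0,"tz":0,"wx":0,"wy":0,"wz":0}]' | egrep "posi|force"
python3 -m creep '[{"claw":1,"tx":0,"ty":0,"tz":0.001,"wx":0,"wy":0,"wz":0},{"claw":1,"tx":0,"ty":0,"tz":0,"wx":0,"wy":0,"wz":0},{"claw":1,"tx":0,"ty":0,"tz":0,"wx":0,"wy":0,"wz":0}]' | egrep "posi|force"
python3 -m creep '[{"claw":1,"tx":0,"ty":0,"tz":0.0005,"wx":0,"wy":0,"wz":0},{"claw":1,"tx":0,"ty":0,"tz":0,"wx":0,"wy":0,"wz":0},{"claw":1,"tx":0,"ty":0,"tz":0,"wx":0,"wy":0,"wz":0}]' | egrep "posi|force"
done; python3 rel.py 0.4507 -0.1378 0.019 0.192
```

```text
position: [0.4515, -0.1368, 0.0214]
ft_force: [-0.3, -0.9, -2.1]
finger_force: 31.8
position: [0.4515, -0.1368, 0.0204]
ft_force: [0.8, -0.5, -2.5]
finger_force: 31.8
position: [0.4516, -0.1368, 0.02]
ft_force: [0.5, 0.0, -2.6]
finger_force: 31.8
t 8.2333 pos [ 0.4516 -0.1368  0.02  ] shift [ 0.0011 -0.0008  0.001 ] turn [ 0.     -0.      0.0002] F [ 0.54  0.02 -2.65] w 0.0435 grip 31.8 q [-0.29  0.36 -0.37  0.85 -0.   -0.49]
```

```bash
python3 -m creep '[{"claw":1,"tx":0,"ty":-0.0008,"tz":0.0005,"wx":0,"wy":0,"wz":0},{"claw":1,"tx":0,"ty":0,"tz":0,"wx":0,"wy":0,"wz":0},{"claw":1,"tx":0,"ty":0,"tz":0,"wx":0,"wy":0,"wz":0}]' | egrep "posi|force"
python3 -m creep '[{"claw":1,"tx":0,"ty":0,"tz":0.0005,"wx":0,"wy":0,"wz":0},{"claw":1,"tx":0,"ty":0,"tz":0,"wx":0,"wy":0,"wz":0},{"claw":1,"tx":0,"ty":0,"tz":0,"wx":0,"wy":0,"wz":0}]' | egrep "posi|force"
python3 -m creep '[{"claw":1,"tx":0,"ty":0,"tz":0.0005,"wx":0,"wy":0,"wz":0},{"claw":1,"tx":0,"ty":0,"tz":0,"wx":0,"wy":0,"wz":0},{"claw":1,"tx":0,"ty":0,"tz":0,"wx":0,"wy":0,"wz":0}]' | egrep "posi|force"
python3 rel.py 0.4507 -0.1378 0.019 0.192
```

```text
position: [0.4518, -0.1376, 0.0195]
ft_force: [-0.2, 0.8, -1.4]
finger_force: 31.8
position: [0.4517, -0.1376, 0.019]
ft_force: [-0.3, 1.0, -2.0]
finger_force: 31.8
position: [0.4517, -0.1376, 0.0189]
ft_force: [-3.0, 1.5, 4.0]
finger_force: 32.4
t 8.9833 pos [ 0.4517 -0.1376  0.0189] shift [ 0.001  -0.     -0.0001] turn [-0.0001  0.0001  0.0002] F [-3.05  1.5   3.96] w 0.0432 grip 32.4 q [-0.3   0.36 -0.37  0.84  0.   -0.49]
```

Contact with the apron floor comes at TCP z of about 0.0188. I'll raise 0.8 mm and ride in.

```bash
python3 -m creep '[{"claw":1,"tx":0,"ty":0,"tz":-0.0008,"wx":0,"wy":0,"wz":0},{"claw":1,"tx":-0.004,"ty":0,"tz":0,"wx":0,"wy":0,"wz":0},{"claw":1,"tx":-0.004,"ty":0,"tz":0,"wx":0,"wy":0,"wz":0},{"claw":1,"tx":-0.004,"ty":0,"tz":0,"wx":0,"wy":0,"wz":0},{"claw":1,"tx":-0.004,"ty":0,"tz":0,"wx":0,"wy":0,"wz":0},{"claw":1,"tx":-0.004,"ty":0,"tz":0,"wx":0,"wy":0,"wz":0},{"claw":1,"tx":0,"ty":0,"tz":0,"wx":0,"wy":0,"wz":0},{"claw":1,"tx":0,"ty":0,"tz":0,"wx":0,"wy":0,"wz":0}]' | egrep "posi|force"
python3 -m creep '[{"claw":1,"tx":-0.003,"ty":0,"tz":0,"wx":0,"wy":0,"wz":0},{"claw":1,"tx":-0.003,"ty":0,"tz":0,"wx":0,"wy":0,"wz":0},{"claw":1,"tx":-0.003,"ty":0,"tz":0,"wx":0,"wy":0,"wz":0},{"claw":1,"tx":-0.003,"ty":0,"tz":0,"wx":0,"wy":0,"wz":0},{"claw":1,"tx":0,"ty":0,"tz":0,"wx":0,"wy":0,"wz":0},{"claw":1,"tx":0,"ty":0,"tz":0,"wx":0,"wy":0,"wz":0}]' | egrep "posi|force"
python3 rel.py 0.4978 -0.1286 0.0195 0.192
```

```text
position: [0.4713, -0.1338, 0.0191]
ft_force: [-1.0, -0.6, -1.5]
finger_force: 31.8
position: [0.4831, -0.1316, 0.0191]
ft_force: [-2.9, -0.2, -2.3]
finger_force: 31.8
t 10.15 pos [ 0.4831 -0.1316  0.0191] shift [-0.015   0.0001 -0.0004] turn [-0.0002 -0.0005  0.0003] F [-2.94 -0.18 -2.26] w 0.0433 grip 31.8 q [-0.27  0.41 -0.29  0.87 -0.   -0.46]
```

```bash
python3 -m creep '[{"claw":1,"tx":-0.003,"ty":0,"tz":0,"wx":0,"wy":0,"wz":0},{"claw":1,"tx":-0.003,"ty":0,"tz":0,"wx":0,"wy":0,"wz":0},{"claw":1,"tx":-0.003,"ty":0,"tz":0,"wx":0,"wy":0,"wz":0},{"claw":1,"tx":-0.003,"ty":0,"tz":0,"wx":0,"wy":0,"wz":0},{"claw":1,"tx":-0.003,"ty":0,"tz":0,"wx":0,"wy":0,"wz":0},{"claw":1,"tx":0,"ty":0,"tz":0,"wx":0,"wy":0,"wz":0}]' | egrep "posi|force"
python3 rel.py 0.4978 -0.1286 0.0195 0.192
python3 -m creep '[{"claw":1,"tx":-0.003,"ty":0,"tz":0,"wx":0,"wy":0,"wz":0},{"claw":1,"tx":-0.003,"ty":0,"tz":0,"wx":0,"wy":0,"wz":0},{"claw":1,"tx":-0.003,"ty":0,"tz":0,"wx":0,"wy":0,"wz":0},{"claw":1,"tx":-0.003,"ty":0,"tz":0,"wx":0,"wy":0,"wz":0},{"claw":1,"tx":-0.003,"ty":0,"tz":0,"wx":0,"wy":0,"wz":0},{"claw":1,"tx":0,"ty":0,"tz":0,"wx":0,"wy":0,"wz":0}]' | egrep "posi|force"
python3 rel.py 0.4978 -0.1286 0.0195 0.192
```

```text
position: [0.4987, -0.129, 0.0193]
ft_force: [-2.7, -2.8, -2.3]
finger_force: 31.7
t 10.65 pos [ 0.4987 -0.129   0.0193] shift [ 0.0008  0.0006 -0.0002] turn [-0.0011  0.0005  0.0002] F [-2.72 -2.82 -2.31] w 0.0434 grip 31.7 q [-0.25  0.43 -0.25  0.89 -0.   -0.44]
position: [0.514, -0.1262, 0.0196]
ft_force: [-1.6, -4.2, -3.2]
finger_force: 31.7
t 11.15 pos [ 0.514  -0.1262  0.0196] shift [0.0163 0.0007 0.0001] turn [-0.0014  0.0018  0.0002] F [-1.57 -4.15 -3.17] w 0.0435 grip 31.7 q [-0.24  0.45 -0.21  0.9  -0.   -0.43]
```

The flap is opening as expected, with a sideways push of about 4 N. I'll continue.

```bash
python3 -m creep '[{"claw":1,"tx":-0.003,"ty":0,"tz":0,"wx":0,"wy":0,"wz":0},{"claw":1,"tx":-0.003,"ty":0,"tz":0,"wx":0,"wy":0,"wz":0},{"claw":1,"tx":-0.003,"ty":0,"tz":0,"wx":0,"wy":0,"wz":0},{"claw":1,"tx":-0.003,"ty":0,"tz":0,"wx":0,"wy":0,"wz":0},{"claw":1,"tx":-0.003,"ty":0,"tz":0,"wx":0,"wy":0,"wz":0},{"claw":1,"tx":-0.003,"ty":0,"tz":0,"wx":0,"wy":0,"wz":0},{"claw":1,"tx":-0.003,"ty":0,"tz":0,"wx":0,"wy":0,"wz":0},{"claw":1,"tx":0,"ty":0,"tz":0,"wx":0,"wy":0,"wz":0}]' | egrep "posi|force"
python3 rel.py 0.4978 -0.1286 0.0195 0.192
python3 -m creep '[{"claw":1,"tx":-0.003,"ty":0.0003,"tz":0,"wx":0,"wy":0,"wz":0},{"claw":1,"tx":-0.003,"ty":0.0003,"tz":0,"wx":0,"wy":0,"wz":0},{"claw":1,"tx":-0.003,"ty":0,"tz":0,"wx":0,"wy":0,"wz":0},{"claw":1,"tx":-0.003,"ty":0,"tz":0,"wx":0,"wy":0,"wz":0},{"claw":1,"tx":-0.003,"ty":0,"tz":0,"wx":0,"wy":0,"wz":0},{"claw":1,"tx":-0.003,"ty":0,"tz":0,"wx":0,"wy":0,"wz":0},{"claw":1,"tx":-0.003,"ty":0,"tz":0,"wx":0,"wy":0,"wz":0},{"claw":1,"tx":-0.003,"ty":0,"tz":0,"wx":0,"wy":0,"wz":0},{"claw":1,"tx":-0.003,"ty":0,"tz":0,"wx":0,"wy":0,"wz":0},{"claw":1,"tx":0,"ty":0,"tz":0,"wx":0,"wy":0,"wz":0}]' | egrep "posi|force"
python3 rel.py 0.4978 -0.1286 0.0195 0.192
```

```text
position: [0.5345, -0.1215, 0.0195]
ft_force: [-0.3, -3.1, -2.2]
finger_force: 31.8
t 11.8167 pos [ 0.5345 -0.1215  0.0195] shift [ 0.0374  0.     -0.0001] turn [-0.0001  0.0017  0.0007] F [-0.32 -3.13 -2.18] w 0.0433 grip 31.8 q [-0.22  0.48 -0.16  0.93  0.   -0.42]
position: [0.5609, -0.1158, 0.0195]
ft_force: [0.8, -2.2, -2.6]
finger_force: 31.8
t 12.65 pos [ 0.5609 -0.1158  0.0195] shift [ 0.0644 -0.0004 -0.0001] turn [-0.0003  0.0017  0.0005] F [ 0.82 -2.22 -2.61] w 0.0436 grip 31.8 q [-0.2   0.53 -0.09  0.96  0.   -0.4 ]
```

```bash
python3 -m creep '[{"claw":1,"tx":-0.003,"ty":0,"tz":0,"wx":0,"wy":0,"wz":0},{"claw":1,"tx":-0.003,"ty":0,"tz":0,"wx":0,"wy":0,"wz":0},{"claw":1,"tx":-0.003,"ty":0,"tz":0,"wx":0,"wy":0,"wz":0},{"claw":1,"tx":-0.003,"ty":0,"tz":0,"wx":0,"wy":0,"wz":0},{"claw":1,"tx":-0.003,"ty":0,"tz":0,"wx":0,"wy":0,"wz":0},{"claw":1,"tx":-0.003,"ty":0,"tz":0,"wx":0,"wy":0,"wz":0},{"claw":1,"tx":0,"ty":0,"tz":0,"wx":0,"wy":0,"wz":0},{"claw":1,"tx":0,"ty":0,"tz":0,"wx":0,"wy":0,"wz":0}]' | egrep "posi|force"
python3 rel.py 0.4978 -0.1286 0.0195 0.192
python3 -m creep '[{"claw":1,"tx":-0.001,"ty":0,"tz":0,"wx":0,"wy":0,"wz":0},{"claw":1,"tx":-0.001,"ty":0,"tz":0,"wx":0,"wy":0,"wz":0},{"claw":1,"tx":0,"ty":0,"tz":0,"wx":0,"wy":0,"wz":0},{"claw":1,"tx":0,"ty":0,"tz":0,"wx":0,"wy":0,"wz":0}]' | egrep "posi|force"
python3 rel.py 0.4978 -0.1286 0.0195 0.192
python3 - <<'E'
from h import *
C=cam("scene"); I,D=capture("scene"); P=cloud(C,D); o=np.array([.4978,-.1286]); ex=np.array([np.cos(.192),np.sin(.192)]); ey=np.array([-ex[1],ex[0]])
u=(P[...,:2]-o)@ex; v=(P[...,:2]-o)@ey
d=np.load("scene0.npz"); P0=cloud((d["K"],d["R"],d["t"]),d["D"]); u0=(P0[...,:2]-o)@ex; v0=(P0[...,:2]-o)@ey
for c in range(-24,25,4):  # pad front profile before entry
    m=(abs(v0*1000-c)<2)&(u0>.1)&(u0<.15)&(P0[...,2]>.025)&(P0[...,2]<.037); print(c,m.sum(),np.percentile(u0[m],5).round(4) if m.sum()>2 else "",end=" | ")
E
```

```text
position: [0.5771, -0.1119, 0.0191]
ft_force: [-1.0, -0.7, -2.6]
finger_force: 31.8
t 13.3167 pos [ 0.5771 -0.1119  0.0191] shift [ 0.0811 -0.0012 -0.0003] turn [ 0.0013 -0.0004  0.0007] F [-0.96 -0.7  -2.56] w 0.0434 grip 31.8 q [-0.19  0.55 -0.04  0.98  0.   -0.38]
position: [0.5792, -0.112, 0.0193]
ft_force: [-0.3, -0.0, -2.4]
finger_force: 31.8
t 13.65 pos [ 0.5792 -0.112   0.0193] shift [ 0.083  -0.0007 -0.0002] turn [ 0.0002 -0.0001  0.0002] F [-0.26 -0.03 -2.37] w 0.0434 grip 31.8 q [-0.19  0.56 -0.03  0.98  0.   -0.38]
-24 5 0.1456 | -20 26 0.1215 | -16 30 0.1241 | -12 21 0.1283 | -8 13 0.1334 | -4 13 0.1374 | 0 15 0.1377 | 4 11 0.1375 | 8 14 0.1292 | 12 21 0.1287 | 16 32 0.1242 | 20 26 0.1207 | 24 21 0.1202 |
```

The V-profile puts home at about u ≈ 0.0997, and I'm at 0.083. I'll advance 10 mm, then feel in small steps.

```bash
python3 -m creep '[{"claw":1,"tx":-0.002,"ty":-0.0007,"tz":0,"wx":0,"wy":0,"wz":0},{"claw":1,"tx":-0.002,"ty":0,"tz":0,"wx":0,"wy":0,"wz":0},{"claw":1,"tx":-0.002,"ty":0,"tz":0,"wx":0,"wy":0,"wz":0},{"claw":1,"tx":-0.001,"ty":0,"tz":0,"wx":0,"wy":0,"wz":0},{"claw":1,"tx":-0.001,"ty":0,"tz":0,"wx":0,"wy":0,"wz":0},{"claw":1,"tx":-0.001,"ty":0,"tz":0,"wx":0,"wy":0,"wz":0},{"claw":1,"tx":-0.001,"ty":0,"tz":0,"wx":0,"wy":0,"wz":0},{"claw":1,"tx":0,"ty":0,"tz":0,"wx":0,"wy":0,"wz":0},{"claw":1,"tx":0,"ty":0,"tz":0,"wx":0,"wy":0,"wz":0}]' | egrep "posi|force"
python3 rel.py 0.4978 -0.1286 0.0195 0.192
python3 -m creep '[{"claw":1,"tx":-0.001,"ty":0,"tz":0,"wx":0,"wy":0,"wz":0},{"claw":1,"tx":0,"ty":0,"tz":0,"wx":0,"wy":0,"wz":0},{"claw":1,"tx":0,"ty":0,"tz":0,"wx":0,"wy":0,"wz":0}]' | egrep "posi|force"
python3 rel.py 0.4978 -0.1286 0.0195 0.192
```

```text
position: [0.5892, -0.1109, 0.0193]
ft_force: [0.5, -0.3, -2.5]
finger_force: 31.8
t 14.45 pos [ 0.5892 -0.1109  0.0193] shift [ 0.0931  0.0001 -0.0002] turn [-0.     -0.0001  0.0003] F [ 0.49 -0.26 -2.45] w 0.0433 grip 31.8 q [-0.19  0.57 -0.    0.99 -0.   -0.38]
position: [0.5902, -0.1108, 0.0193]
ft_force: [0.5, 0.5, -2.3]
finger_force: 31.8
t 14.7 pos [ 0.5902 -0.1108  0.0193] shift [ 0.0941  0.0001 -0.0002] turn [-0.      0.0001  0.0002] F [ 0.52  0.52 -2.32] w 0.0438 grip 31.8 q [-0.19  0.57 -0.    0.99 -0.   -0.38]
```

```bash
python3 -m creep '[{"claw":1,"tx":-0.001,"ty":0,"tz":0,"wx":0,"wy":0,"wz":0},{"claw":1,"tx":0,"ty":0,"tz":0,"wx":0,"wy":0,"wz":0},{"claw":1,"tx":0,"ty":0,"tz":0,"wx":0,"wy":0,"wz":0}]' | egrep "posi|t_force"
python3 -m creep '[{"claw":1,"tx":-0.001,"ty":0,"tz":0,"wx":0,"wy":0,"wz":0},{"claw":1,"tx":0,"ty":0,"tz":0,"wx":0,"wy":0,"wz":0},{"claw":1,"tx":0,"ty":0,"tz":0,"wx":0,"wy":0,"wz":0}]' | egrep "posi|t_force"
python3 -m creep '[{"claw":1,"tx":-0.0005,"ty":0,"tz":0,"wx":0,"wy":0,"wz":0},{"claw":1,"tx":0,"ty":0,"tz":0,"wx":0,"wy":0,"wz":0},{"claw":1,"tx":0,"ty":0,"tz":0,"wx":0,"wy":0,"wz":0}]' | egrep "posi|t_force"
python3 rel.py 0.4978 -0.1286 0.0195 0.192
```

```text
position: [0.5912, -0.1105, 0.0193]
ft_force: [-0.2, -0.1, -1.4]
position: [0.5922, -0.1104, 0.0193]
ft_force: [0.1, 0.2, -2.1]
position: [0.5926, -0.1103, 0.0193]
ft_force: [0.1, -0.3, -2.7]
t 15.45 pos [ 0.5926 -0.1103  0.0193] shift [ 0.0966  0.0001 -0.0002] turn [-0.     -0.      0.0002] F [ 0.06 -0.27 -2.7 ] w 0.0436 grip 31.8 q [-0.18  0.58  0.01  1.   -0.   -0.38]
```

```bash
python3 -m creep '[{"claw":1,"tx":-0.0005,"ty":0,"tz":0,"wx":0,"wy":0,"wz":0},{"claw":1,"tx":0,"ty":0,"tz":0,"wx":0,"wy":0,"wz":0},{"claw":1,"tx":0,"ty":0,"tz":0,"wx":0,"wy":0,"wz":0}]' | egrep "posi|t_force"
python3 -m creep '[{"claw":1,"tx":-0.0005,"ty":0,"tz":0,"wx":0,"wy":0,"wz":0},{"claw":1,"tx":0,"ty":0,"tz":0,"wx":0,"wy":0,"wz":0},{"claw":1,"tx":0,"ty":0,"tz":0,"wx":0,"wy":0,"wz":0}]' | egrep "posi|t_force"
python3 rel.py 0.4978 -0.1286 0.0195 0.192
```

```text
position: [0.5931, -0.1102, 0.0193]
ft_force: [0.1, -0.4, -2.5]
position: [0.5936, -0.1101, 0.0193]
ft_force: [0.1, -0.9, -1.8]
t 15.95 pos [ 0.5936 -0.1101  0.0193] shift [ 0.0975  0.0001 -0.0002] turn [ 0.     -0.0001  0.0002] F [ 0.08 -0.86 -1.77] w 0.0434 grip 31.8 q [-0.18  0.58  0.01  1.   -0.   -0.38]
```

```bash
python3 -m creep '[{"claw":1,"tx":-0.0005,"ty":0,"tz":0,"wx":0,"wy":0,"wz":0},{"claw":1,"tx":0,"ty":0,"tz":0,"wx":0,"wy":0,"wz":0},{"claw":1,"tx":0,"ty":0,"tz":0,"wx":0,"wy":0,"wz":0}]' | egrep "posi|t_force"
python3 rel.py 0.4978 -0.1286 0.0195 0.192
```

```text
position: [0.5941, -0.11, 0.0193]
ft_force: [-0.6, -0.7, -2.4]
t 16.2 pos [ 0.5941 -0.11    0.0193] shift [ 0.098   0.0001 -0.0002] turn [-0.     -0.0001  0.0003] F [-0.62 -0.74 -2.36] w 0.0432 grip 31.8 q [-0.18  0.58  0.01  1.   -0.   -0.38]
```

```bash
python3 -m creep '[{"claw":1,"tx":-0.0005,"ty":0,"tz":0,"wx":0,"wy":0,"wz":0},{"claw":1,"tx":0,"ty":0,"tz":0,"wx":0,"wy":0,"wz":0},{"claw":1,"tx":0,"ty":0,"tz":0,"wx":0,"wy":0,"wz":0}]' | egrep "posi|t_force"
python3 -m creep '[{"claw":1,"tx":-0.0005,"ty":0,"tz":0,"wx":0,"wy":0,"wz":0},{"claw":1,"tx":0,"ty":0,"tz":0,"wx":0,"wy":0,"wz":0},{"claw":1,"tx":0,"ty":0,"tz":0,"wx":0,"wy":0,"wz":0}]' | egrep "posi|t_force"
```

```text
position: [0.5946, -0.1099, 0.0193]
ft_force: [-0.4, -0.1, -1.1]
position: [0.5951, -0.1098, 0.0193]
ft_force: [-0.8, -0.5, -2.0]
```

```bash
python3 -m creep '[{"claw":1,"tx":-0.0005,"ty":0,"tz":0,"wx":0,"wy":0,"wz":0},{"claw":1,"tx":0,"ty":0,"tz":0,"wx":0,"wy":0,"wz":0},{"claw":1,"tx":0,"ty":0,"tz":0,"wx":0,"wy":0,"wz":0}]' | egrep "posi|t_force"
```

```text
position: [0.5956, -0.1097, 0.0193]
ft_force: [0.1, -1.6, -2.0]
```

```bash
python3 -m creep '[{"claw":1,"tx":-0.0005,"ty":0,"tz":0,"wx":0,"wy":0,"wz":0},{"claw":1,"tx":0,"ty":0,"tz":0,"wx":0,"wy":0,"wz":0},{"claw":1,"tx":0,"ty":0,"tz":0,"wx":0,"wy":0,"wz":0}]' | egrep "posi|t_force"
```

```text
position: [0.5961, -0.1096, 0.0193]
ft_force: [-0.2, 0.3, -2.6]
```

```bash
python3 -m creep '[{"claw":1,"tx":-0.0005,"ty":0,"tz":0,"wx":0,"wy":0,"wz":0},{"claw":1,"tx":0,"ty":0,"tz":0,"wx":0,"wy":0,"wz":0},{"claw":1,"tx":0,"ty":0,"tz":0,"wx":0,"wy":0,"wz":0}]' | egrep "posi|t_force"
```

```text
position: [0.5963, -0.1096, 0.0193]
ft_force: [-1.9, -1.2, -1.7]
```

```bash
python3 -m creep '[{"claw":1,"tx":-0.0003,"ty":0,"tz":0,"wx":0,"wy":0,"wz":0},{"claw":1,"tx":0,"ty":0,"tz":0,"wx":0,"wy":0,"wz":0},{"claw":1,"tx":0,"ty":0,"tz":0,"wx":0,"wy":0,"wz":0}]' | egrep "posi|t_force"
python3 rel.py 0.4978 -0.1286 0.0195 0.192
```

```text
position: [0.5965, -0.1095, 0.0193]
ft_force: [-1.7, -0.5, -1.3]
t 17.7 pos [ 0.5965 -0.1095  0.0193] shift [ 1.005e-01  1.000e-04 -2.000e-04] turn [ 0.0001 -0.0007  0.0001] F [-1.67 -0.52 -1.31] w 0.0435 grip 32.0 q [-0.18  0.58  0.02  1.   -0.   -0.37]
```

```bash
python3 -m creep '[{"claw":1,"tx":-0.0004,"ty":0,"tz":0,"wx":0,"wy":0,"wz":0},{"claw":1,"tx":0,"ty":0,"tz":0,"wx":0,"wy":0,"wz":0},{"claw":1,"tx":0,"ty":0,"tz":0,"wx":0,"wy":0,"wz":0}]' | egrep "posi|t_force"
```

```text
position: [0.5967, -0.1095, 0.0193]
ft_force: [-2.9, -1.4, 1.0]
```

```bash
python3 -m creep '[{"claw":1,"tx":-0.0003,"ty":0,"tz":0,"wx":0,"wy":0,"wz":0},{"claw":1,"tx":0,"ty":0,"tz":0,"wx":0,"wy":0,"wz":0},{"claw":1,"tx":0,"ty":0,"tz":0,"wx":0,"wy":0,"wz":0}]' | egrep "posi|t_force"; python3 rel.py 0.4978 -0.1286 0.0195 0.192
```

```text
position: [0.5969, -0.1094, 0.0192]
ft_force: [-5.2, -1.3, 1.4]
t 18.2 pos [ 0.5969 -0.1094  0.0192] shift [ 1.009e-01  1.000e-04 -1.000e-04] turn [ 0.     -0.0012  0.    ] F [-5.16 -1.34  1.41] w 0.0436 grip 32.2 q [-0.18  0.59  0.02  1.01 -0.   -0.37]
```

```bash
python3 -m creep '[{"claw":1,"tx":-0.0003,"ty":0,"tz":0,"wx":0,"wy":0,"wz":0},{"claw":1,"tx":0,"ty":0,"tz":0,"wx":0,"wy":0,"wz":0},{"claw":1,"tx":0,"ty":0,"tz":0,"wx":0,"wy":0,"wz":0}]' | egrep "posi|t_force"; python3 rel.py 0.4978 -0.1286 0.0195 0.192
```

```text
position: [0.597, -0.1094, 0.0192]
ft_force: [-6.5, -1.0, 1.5]
t 18.45 pos [ 0.597  -0.1094  0.0192] shift [ 1.01e-01  1.00e-04 -1.00e-04] turn [ 0.0001 -0.0016  0.    ] F [-6.47 -1.05  1.54] w 0.0433 grip 32.3 q [-0.18  0.59  0.02  1.01 -0.   -0.37]
```

```bash
python3 -m creep '[{"claw":1,"tx":-0.0003,"ty":0,"tz":0,"wx":0,"wy":0,"wz":0},{"claw":1,"tx":0,"ty":0,"tz":0,"wx":0,"wy":0,"wz":0},{"claw":1,"tx":0,"ty":0,"tz":0,"wx":0,"wy":0,"wz":0}]' | egrep "posi|t_force"
python3 -m creep '[{"claw":1,"tx":0,"ty":0,"tz":0.0005,"wx":0,"wy":0,"wz":0},{"claw":1,"tx":0,"ty":0,"tz":0,"wx":0,"wy":0,"wz":0},{"claw":1,"tx":0,"ty":0,"tz":0,"wx":0,"wy":0,"wz":0}]' | egrep "posi|t_force"; python3 rel.py 0.4978 -0.1286 0.0195 0.192
python3 - <<'E'
from h import *
o=np.array([.4978,-.1286]); ex=np.array([np.cos(.192),np.sin(.192)]); ey=np.array([-ex[1],ex[0]])
a=[]
for n in("scene","side"):
    C=cam(n); I,D=capture(n); P=cloud(C,D); u=(P[...,:2]-o)@ex; v=(P[...,:2]-o)@ey
    fl=(abs(u)<.012)&(abs(v)<.02)&(P[...,2]>.022)&(P[...,2]<.037); print(n,"flap pts",fl.sum(),np.median(u[fl]).round(4) if fl.sum() else "")
    m=(abs(u-.1)<.045)&(abs(v)<.035)&(P[...,2]>.06)&(P[...,2]<.078)&(I.min(2)>90)
    q=np.stack([u[m],v[m],P[...,2][m]],1); 
    if len(q): print(len(q),q.min(0).round(3),q.max(0).round(3)); 
    for lo,hi in((.06,.09),(.11,.14)):
        w=q[(q[:,0]>lo)&(q[:,0]<hi)]; print(lo,len(w),np.percentile(w[:,2],90).round(4) if len(w) else "")
E
```

```text
position: [0.597, -0.1094, 0.0192]
ft_force: [-6.6, -2.0, 2.0]
position: [0.5971, -0.1094, 0.019]
ft_force: [-6.9, -1.9, 4.9]
t 18.95 pos [ 0.5971 -0.1094  0.019 ] shift [ 1.011e-01  1.000e-04 -3.000e-04] turn [ 0.     -0.0019 -0.    ] F [-6.91 -1.88  4.9 ] w 0.043 grip 32.5 q [-0.18  0.59  0.02  1.01 -0.   -0.37]
scene flap pts 60 0.0022
60 [ 0.073 -0.022  0.06 ] [0.13  0.022 0.075]
0.06 3 0.0734
0.11 54 0.0708
side flap pts 23 -0.001
75 [ 0.072 -0.022  0.06 ] [0.128 0.024 0.07 ]
0.06 45 0.0693
0.11 16 0.0689
```

The piston is seated at about 7 N, upright, and the flap is shut. Releasing.

```bash
python3 -m creep '[{"claw":0.3,"tx":0,"ty":0,"tz":0,"wx":0,"wy":0,"wz":0},{"claw":-0.4,"tx":0,"ty":0,"tz":0,"wx":0,"wy":0,"wz":0},{"claw":-0.8,"tx":0,"ty":0,"tz":0,"wx":0,"wy":0,"wz":0},{"claw":-0.8,"tx":0,"ty":0,"tz":0,"wx":0,"wy":0,"wz":0},{"claw":-0.8,"tx":0,"ty":0,"tz":0,"wx":0,"wy":0,"wz":0},{"claw":-0.8,"tx":0,"ty":0,"tz":0,"wx":0,"wy":0,"wz":0}]'
python3 -m creep '[{"claw":-0.8,"tx":0,"ty":0,"tz":-0.02,"wx":0,"wy":0,"wz":0},{"claw":-0.8,"tx":0,"ty":0,"tz":-0.03,"wx":0,"wy":0,"wz":0},{"claw":-0.8,"tx":0,"ty":0,"tz":-0.03,"wx":0,"wy":0,"wz":0},{"claw":-0.8,"tx":0,"ty":0,"tz":-0.03,"wx":0,"wy":0,"wz":0},{"claw":-0.8,"tx":0.02,"ty":0,"tz":-0.03,"wx":0,"wy":0,"wz":0},{"claw":-0.8,"tx":0.03,"ty":0,"tz":0,"wx":0,"wy":0,"wz":0},{"claw":-0.8,"tx":0.03,"ty":0,"tz":0,"wx":0,"wy":0,"wz":0},{"claw":-0.8,"tx":0,"ty":0,"tz":0,"wx":0,"wy":0,"wz":0},{"claw":-0.8,"tx":0,"ty":0,"tz":0,"wx":0,"wy":0,"wz":0}]'
python3 - <<'E'
from h import *
from scipy.optimize import least_squares
o=np.array([.4978,-.1286]); ex=np.array([np.cos(.192),np.sin(.192)]); ey=np.array([-ex[1],ex[0]])
for n in("scene","side","wrist"):
    C=cam(n); I,D=capture(n); P=cloud(C,D); u=(P[...,:2]-o)@ex; v=(P[...,:2]-o)@ey; Z=P[...,2]; ok=D>0
    fl=ok&(abs(u)<.012)&(abs(v)<.02)&(Z>.022)&(Z<.037); print(n,"flap",fl.sum(),np.median(u[fl]).round(4) if fl.sum() else "")
    m=ok&(abs(u-.1)<.045)&(abs(v)<.035)&(Z>.0672)&(Z<.076)&(I.max(2)>80)
    q=np.stack([u[m],v[m],Z[m]],1)
    if len(q)>15:
        a=q[q[:,0]>.1];b=q[q[:,0]<.1]; s=least_squares(lambda p:np.hypot(q[:,0]-p[0],q[:,1]-p[1])-p[2],[.1,0,.028],loss="soft_l1",f_scale=.001).x
        d=a.mean(0)-b.mean(0); print(len(a),len(b),"circ",s.round(4),"mean",a.mean(0).round(4),b.mean(0).round(4),"yaw",np.arctan2(d[1],d[0]).round(3),"pitch",np.arctan2(d[2],np.hypot(d[0],d[1])).round(3))
    pad=[np.percentile(u[w],5).round(4) if w.sum()>2 else None for c in(-20,-16,16,20) for w in[ok&(abs(v*1000-c)<2)&(u>.1)&(u<.15)&(Z>.025)&(Z<.037)]]; print("pad",pad)
    if n=="wrist": cv2.imwrite("pics/w_end.png",I)
E
```

```text
clock: 19.55
position: [0.5989, -0.1091, 0.019]
eef_rot: [-0.096, 0.995, -0.0, 0.001]
ft_force: [0.5, 0.0, 0.7]
width: 0.0768
finger_force: 0.0
clock: 20.3
position: [0.5184, -0.1246, 0.1593]
eef_rot: [-0.095, 0.995, 0.0, 0.0]
ft_force: [1.6, -0.4, 0.2]
width: 0.0769
finger_force: 0.0
scene flap 63 0.0022
46 49 circ [0.1    0.0008 0.0283] mean [0.1227 0.0008 0.0699] [0.0751 0.0005 0.0691] yaw 0.006 pitch 0.016
pad [np.float64(0.1094), np.float64(0.123), np.float64(0.1147), np.float64(0.1129)]
side flap 22 -0.0009
24 23 circ [0.0984 0.0005 0.0284] mean [ 0.1245 -0.0006  0.0691] [0.0731 0.0021 0.0692] yaw -0.053 pitch -0.002
pad [np.float64(0.1391), np.float64(0.1378), None, None]
wrist flap 275 -0.0005
163 172 circ [ 0.0993 -0.0005  0.0285] mean [ 0.1255 -0.0005  0.0686] [ 0.0732 -0.0003  0.0687] yaw -0.004 pitch -0.003
pad [None, None, None, None]
```

The piston stands at u ≈ 0.0995, on the mid-line, upright and released, with the flap shut. Handing in.

```bash
python3 -c "
from station import r
print(r.hand_in())"
```

```text
the job is handed in; nothing more can be done
None
```

The small piston is in the pin press, about 99 mm past the mouth. I pressed it home at about 7 N and let go; the final images show it upright on the mid-line with the flap shut. The job was handed in at about 20 s, but the hand-in returned no verdict.

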